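# Load the sample warmer and set it going

## Task

Warm the samples: lift the lid off the round warmer by its knob and set it down flat, knob up, on the round grey mat, then stand every small amber jar upright on the floor of the pan. When all of them are in, put the lid back so that it sits properly closed, and only then turn the thermostat dial clockwise all the way to its end stop. Leave the larger bottles where they are.

Things in the scene. Friction and masses are not known exactly. Their poses are not given: they have to be found in the camera images.
- warmer: Sample warmer, fixed to the bench: round white shell 212 mm in diameter around an open steel pan, with a white control pod on one side. Origin: on the bench under the pan's centre, z up. The pod lies towards the warmer's own -x: 110 mm wide (y), from x = -105 to -200 mm, its top 60 mm above the bench. The pan's rim is 90 mm above the bench.
- pan_in (a point): Centre of the pan's inner floor, 26 mm above the bench. The pan is a straight round well of 180 mm inner diameter, 64 mm deep, wall 8 mm.
- pan_rim (a point): Centre of the pan's mouth, at the height of the rim (90 mm above the bench).
- lid: Loose round steel lid, 0.3 kg. Origin: centre of its underside, z up. From there up: plug 166 mm dia., 8 mm deep (enters the pan's mouth, 7 mm play all round); flange 200 mm dia., 8 to 14 mm (rests on the rim); black neck 20 mm dia., 14 to 26 mm; black cylindrical knob to grip, 30 mm dia., 26 to 50 mm. Starts closed on the pan, origin 82 mm above the bench. On the bench it rests on its plug.
- lid_mat: Empty round grey mat, 230 mm in diameter, flush with the bench (under 1 mm). Origin: its centre. The lid is set down here.
- jar_mat: Grey rectangular bench mat, 240 x 200 mm, flush with the bench (under 1 mm), where the jars stand at the start. Origin: its centre.
- dial (a joint): Angle of the thermostat dial in rad; it grows as the dial is turned clockwise seen from above. 0 is one end stop, 3.6 the other, the fully clockwise one. It stays where it is left (friction about 0.03 N m).
- dial_grip (a point): On the dial's vertical axis at the height to grip (97 mm above the bench), on top of the pod, 160 mm from the pan's centre. The black dial is an upright bar 42 mm long, 14 mm thick, 72 to 104 mm above the bench, over a disc 44 mm across (top at 74 mm). This point's x axis lies along the bar and turns with it; grip across the bar, along this point's y.
- broth: Larger pale translucent jar with a blue cap, 72 mm in diameter, 105 mm tall: not part of the job. Origin: centre of its underside.
- reagent: Larger amber bottle with a pale label and a black cap, 60 mm in diameter, 115 mm tall: not part of the job. Origin: centre of its underside.
- jar1: Small amber glass jar with a black screw cap, a straight cylinder 38 mm in diameter and 46 mm tall with a thick heavy base, about 80 g, standing upright; may be absent. Origin: centre of its underside, z up.
- jar2: Small amber glass jar with a black screw cap, a straight cylinder 38 mm in diameter and 46 mm tall with a thick heavy base, about 80 g, standing upright; may be absent. Origin: centre of its underside, z up.
- jar3: Small amber glass jar with a black screw cap, a straight cylinder 38 mm in diameter and 46 mm tall with a thick heavy base, about 80 g, standing upright; may be absent. Origin: centre of its underside, z up.
- jar4: Small amber glass jar with a black screw cap, a straight cylinder 38 mm in diameter and 46 mm tall with a thick heavy base, about 80 g, standing upright; may be absent. Origin: centre of its underside, z up.
- jar5: Small amber glass jar with a black screw cap, a straight cylinder 38 mm in diameter and 46 mm tall with a thick heavy base, about 80 g, standing upright; may be absent. Origin: centre of its underside, z up.
Mind the look-alikes: they are no part of the job. What is shaped like the jar2 but pink is not meant. Leave any pink look-alike of the jar3 alone.

How it is judged:
On the way, in this order (a step that is already met when the one before it is completed fails the run):
1. the lid lies flat, knob up and released, on the round mat (horizontal distance between lid and lid_mat below 0.05 m and height (world z) of lid below 0.006 m and angle between lid's own z axis and vertical below 0.08 rad and linear speed of lid below 0.03 m/s and contact force between lid and the fingers below 0.3 N), for 0.2 s.
2. every jar stands upright on the pan's floor, released, with the lid still off (horizontal distance between each of jar1, jar2, jar3, jar4, jar5 and pan_in below 0.08 m and z of jar1 in the frame of pan_in between -0.006 and 0.008 m and angle between each of jar1, jar2, jar3, jar4, jar5's own z axis and vertical below 0.15 rad and linear speed of each of jar1, jar2, jar3, jar4, jar5 below 0.03 m/s and contact force between each of jar1, jar2, jar3, jar4, jar5 and the fingers below 0.3 N and z of jar2 in the frame of pan_in between -0.006 and 0.008 m and z of jar3 in the frame of pan_in between -0.006 and 0.008 m and z of jar4 in the frame of pan_in between -0.006 and 0.008 m and z of jar5 in the frame of pan_in between -0.006 and 0.008 m and horizontal distance between lid and lid_mat below 0.05 m and height (world z) of lid below 0.006 m), for 0.2 s.
3. the lid is seated in the pan's mouth again and released (horizontal distance between lid and pan_rim below 0.012 m and z of lid in the frame of pan_rim between -0.012 and -0.004 m and angle between lid's own z axis and vertical below 0.05 rad and linear speed of lid below 0.03 m/s and contact force between lid and the fingers below 0.3 N), for 0.2 s.
4. the dial is turned clockwise to its end stop (value of joint dial above 3.5 rad and horizontal distance between lid and pan_rim below 0.012 m and z of lid in the frame of pan_rim between -0.012 and -0.004 m and angle between lid's own z axis and vertical below 0.05 rad), for 0.2 s.
At the end, for the whole second after the job is handed in: All jars present stand upright (within 0.15 rad) on the pan's floor, the lid is closed on the pan (centre within 12 mm, fully down within 4 mm, level within 0.05 rad), the dial is within 0.1 rad of its clockwise end stop (3.6 rad), and all is released and at rest (all of step 4 and horizontal distance between each of jar1, jar2, jar3, jar4, jar5 and pan_in below 0.08 m and z of jar1 in the frame of pan_in between -0.006 and 0.008 m and angle between each of jar1, jar2, jar3, jar4, jar5's own z axis and vertical below 0.15 rad and linear speed of each of jar1, jar2, jar3, jar4, jar5, lid below 0.03 m/s and contact force between each of jar1, jar2, jar3, jar4, jar5, lid and the fingers below 0.3 N and z of jar2 in the frame of pan_in between -0.006 and 0.008 m and z of jar3 in the frame of pan_in between -0.006 and 0.008 m and z of jar4 in the frame of pan_in between -0.006 and 0.008 m and z of jar5 in the frame of pan_in between -0.006 and 0.008 m); the robot touches nothing.
It fails at once if one of the larger bottles is moved by more than 3 cm (distance of any of broth, reagent from where it was at the start of the episode above 0.03 m).
Of jar1, jar2, jar3, jar4, jar5 only 3 to 5 are there at a start; the rules pass over those that are not, and their reading is None.
At some moment in a run one of jar1, jar2, jar3, jar4, jar5 may be knocked a few centimetres aside while the robot is not near it.
It also fails if it takes over 210 s, if anything falls off the work surface, if the arm or the gripper's body presses on something with over 40 N, if the wrist force passes 120 N, or if a joint passes its speed limit or range.

## Robot

A 7-joint arm with a two-finger parallel gripper is mounted at the origin on the work surface. World frame = base frame: x ahead of the robot, y to its left, z up, the work surface at z = 0. Lengths are in m, angles in rad, forces in N, time in s.
With the tool pointing down it reaches from about 0.425 to 0.875 m from the base axis. Payload 8.4 kg.
Tool frame: the origin (TCP) lies midway between the tips of the shut fingers; the grasp point (between the pads) lies 19 mm behind it; z points along the fingers, y is the line along which they close (so a half turn about z gives the same grasp; the last joint's range is limited). The gripper opens to 87 mm and grips with 3 to 60 N. Pads are 19 mm wide; open, the fingers measure 117 mm over their backs; the gripper's body (75 mm by 190 mm) begins 51 mm behind the grasp point.
Start: joints at [-0.099, 0.333, 0.04, 1.465, -0.013, 1.343, -0.059], TCP at [0.65, -0, 0.223] pointing down, gripper open.
Joint ranges: [-2.58, 2.58], [-0.38, 2.09], [-1.3, 1.39], [0.25, 2.4], [-1.5, 4.64], [0.08, 2.09], [-2.65, 2.65]. Speed limits (rad/s): [2.22, 2.22, 2.79, 2.79, 3.14, 3.14, 3.14].

## Interface

Orientations are given as a rotation vector (axis times angle).
In Python, from rig import env, cams, ticket gives the robot as it stands.
- The arm moves only by the shell command python3 -m creep 'ROWS' [FORCE]. ROWS is JSON, a list of rows, each a list of 3 entries, a list of its own where there are three numbers: the opening, from -1 (shut) to 1 (fully open), then the shift along the tool's x, y, z in units of 0.04 m (1.0 is 0.04 m), then the turn about the tool's z in units of 0.1 rad (1.0 is 0.1 rad). In form: [[claw, [dx, dy, dz], spin], ...]. A call has 1 to 8 rows; each row shifts and turns the commanded pose from where the row before left it, along the tool's axes as they then stand; what a row does not reach is not made up. A row lasts 1/10 s, in which the tool goes at most 50 mm and 8.59 degrees, less where a joint would pass 70% of its speed; a pose out of reach is approached as far as the arm can. A call with a number of a shift or a turn outside -1 to 1 is refused whole. A call with a gripper value outside its range is refused whole. The fingers move at their own pace and stop on an object; FORCE is the grip in N (left out, the last holds). Time passes only in rows, so rows that do not move let the fingers close. It gives the time, the measured TCP pose, the force, the opening and the grip force at its end, in the units of the state.
- env.read_state(): the state, without advancing time (a new reading comes with each control period).
- cams.grab_frame(name): name is "scene" or "side" or "wrist"; returns (picture, depth): 400x640x3 uint8, red, green, blue; 400x640 float32, m along the optical axis (not along the pixel's ray), 0 where there is no reading.
- cams.camera_params(name): a dict with "camera_matrix" (3x3 intrinsics, pixels), "k1" (the pictures are not rectified: a ray, as slopes to the right and down, at radius r is drawn at 1 + k1 r^2 times it, then the intrinsics apply), "R" (3x3) and "t" (3): a world point X has camera coordinates R X + t. Camera axes: x right, y down, z forward; pixel columns grow to the right and rows downward; lengths in m; the calibration is good to about 2 mm. A picture is of the moment at which its call begins: read the wrist's pose just before it. camera_params takes no time and is no camera call; for the wrist camera it gives the pose at the moment of the call.
- ticket.sign_off(): hands the job in; it is judged then, once.
The state is a dict: "clock": time; "joint_positions": joint angles; "joint_velocities": joint speeds; "tau": joint torques, N m; "eef_pos": TCP position; "orientation": TCP orientation; "contact_force": force on the tool from outside, world axes, zero at the start; "moment": the same for the moment, N m; "finger_gap": opening from 0.0 (shut) to 1.0 (fully open); "grip_force": force on a finger pad.
Only numpy, scipy, OpenCV 4.12 (cv2) and the standard library are available. Lean on these libraries where they do the work, as an engineer would, in place of code of your own. Each camera call takes 0.05 s, during which the arm holds its last target. There are 200 camera calls.

## Working session

There is one attempt and no reset: what is moved stays moved. The work goes in short steps, Python scripts to look and compute and a shell command to move; the robot and the scene stay as the last step left them, time stands still between calls to the robot, and variables do not carry over. Pictures are saved under pics/ and viewed, at most 14 in all, crops included, and the job is handed in when it is done.

```bash
ls; mkdir -p pics; cat > h.py <<'E'
import numpy as np, cv2
from rig import env, cams, ticket
def grab(n):
    p=cams.camera_params(n); im,d=cams.grab_frame(n); return im,d,p
def world(p,d,u,v,z=None):
    """pixels -> world, by depth (or plane z)"""
    u=np.atleast_1d(u).astype(float);v=np.atleast_1d(v).astype(float)
    K=np.array(p["camera_matrix"]);R=np.array(p["R"]);t=np.array(p["t"])
    x=(u-K[0,2])/K[0,0];y=(v-K[1,2])/K[1,1];a,b=x.copy(),y.copy()
    for _ in range(10):
        s=1+p["k1"]*(a*a+b*b);a,b=x/s,y/s
    r=np.stack([a,b,np.ones_like(a)],1)
    if z is None:
        D=d[v.astype(int),u.astype(int)][:,None]
        return (r*D-t)@R
    c=-R.T@t; w=r@R
    return c+w*((z-c[2])/w[:,2])[:,None]
def cloud(n):
    im,d,p=grab(n)
    vv,uu=np.mgrid[0:400,0:640]
    P=world(p,d,uu.ravel(),vv.ravel()).reshape(400,640,3)
    P[d==0]=np.nan
    return im,d,p,P
def save(f,im): cv2.imwrite('pics/'+f,cv2.cvtColor(im,cv2.COLOR_RGB2BGR))
E
python3 - <<'E'
from h import *
for n in('scene','side'):
    im,d,p,P=cloud(n); save(n+'0.png',im); np.savez('/tmp/'+n+'.npz',im=im,P=P)
    print(n,-np.array(p['R']).T@np.array(p['t']))
s=env.read_state(); print(s)
E
```

```text
pics
scene [ 1.17663741 -0.42853283  0.92891879]
side [0.13631376 0.91517977 0.73765307]
{'clock': 0.1, 'joint_positions': array([-0.09919389,  0.33384239,  0.03987119,  1.46618542, -0.0133745 ,
        1.3432558 , -0.05849718]), 'joint_velocities': array([-0.00177318, -0.00192918, -0.00140115, -0.00212981, -0.00043654,
       -0.00036528, -0.0008652 ]), 'tau': array([ 3.73962146e-03, -6.57807541e+01,  1.33961700e+00, -4.04708719e+01,
       -5.96434018e-02,  4.10120690e-02, -6.81097418e-06]), 'eef_pos': array([ 6.49589790e-01, -3.70132250e-05,  2.21745518e-01]), 'orientation': array([-2.22080308e+00, -2.22077830e+00,  1.70999850e-03]), 'contact_force': array([ 0.01252023,  0.24618562, -0.7704983 ]), 'moment': array([ 1.24102245e-02,  7.56284019e-05, -2.15137663e-02]), 'grip_force': 0.0, 'finger_gap': 0.9972861878418798}
```

View pics/scene0.png

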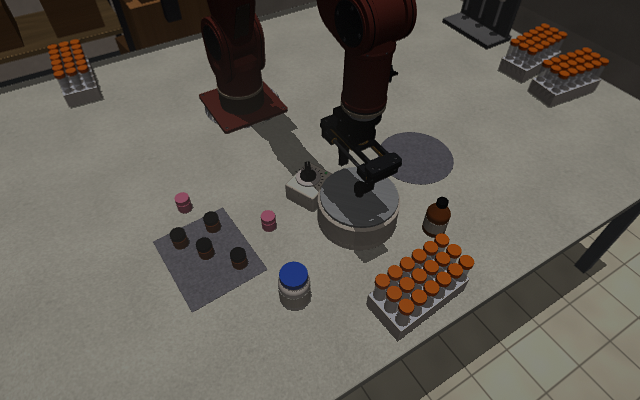

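View pics/side0.png

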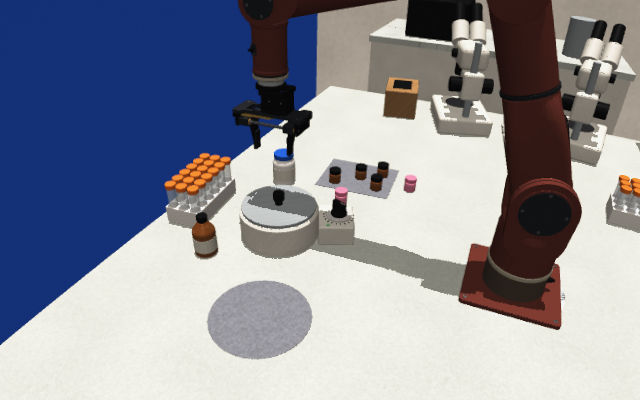

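Scene view: the warmer is at (358,205) with its pod and dial at (307,178). The round mat is at (418,157), the reagent at (437,217) and the broth at (293,283). There are four black-capped amber jars on the mat at (178,237), (211,221), (205,247) and (239,257). The pink look-alikes at (183,202) and (268,220) are not meant.

```bash
python3 - <<'E'
from h import *
from scipy.optimize import least_squares
def circ(x,y,r=None):
    f=lambda q:np.hypot(x-q[0],y-q[1])-(q[2] if r is None else r)
    return least_squares(f,[x.mean(),y.mean(),.05],loss='soft_l1',f_scale=.002).x
S={n:np.load('/tmp/'+n+'.npz') for n in('scene','side')}
for n in S:
    P=S[n]['P'];im=S[n]['im'].astype(int)
    boxes={'scene':dict(j1=(160,220,198,255),j2=(200,205,224,232),j3=(194,233,217,260),j4=(227,243,252,272),p1=(172,190,195,215),p2=(258,208,279,232),broth=(275,258,315,310),reag=(420,195,455,240),dial=(297,160,320,184)),
      'side':dict(j1=(326,164,344,186),j2=(353,161,369,182),j3=(375,160,392,180),j4=(367,172,386,193),p1=(402,174,419,193),p2=(332,185,350,208),broth=(270,148,298,186),reag=(188,210,220,258),dial=(326,195,352,217))}[n]
    for k,(a,b,c,e) in boxes.items():
        Q=P[b:e,a:c].reshape(-1,3);Q=Q[np.isfinite(Q[:,2])]
        if k=='dial':
            q=Q[(Q[:,2]>.08)&(Q[:,2]<.115)]
            m=q[:,:2].mean(0); w,V=np.linalg.eigh(np.cov((q[:,:2]-m).T)); print(n,k,m,q[:,2].max(),len(q),V[:,1],np.sqrt(w)); continue
        zt=np.percentile(Q[Q[:,2]>.015,2],97); q=Q[Q[:,2]>zt-.006]
        print(n,k,'top',zt.round(4),'c',((q[:,:2].min(0)+q[:,:2].max(0))/2).round(4),q[:,:2].mean(0).round(4),'ext',np.ptp(q[:,:2],0).round(3))
    a,b,c,e={'scene':(310,160,405,250),'side':(235,180,325,255)}[n]
    Q=P[b:e,a:c].reshape(-1,3)
    q=Q[(abs(Q[:,2]-.096)<.004)]
    h=cv2.convexHull(q[:,:2].astype(np.float32))[:,0]
    print(n,'lid',circ(h[:,0],h[:,1]),np.median(q[:,2]))
    q=Q[(Q[:,2]>.125)&(Q[:,2]<.14)]; print('knob',q.mean(0),np.ptp(q,0),len(q))
    # mats
    g=(im.max(2)-im.min(2)<25)&(im.mean(2)<125)&(abs(P[...,2])<.006)
    a,b,c,e={'scene':(375,125,462,190),'side':(200,272,320,360)}[n]
    m=np.zeros_like(g);m[b:e,a:c]=g[b:e,a:c]
    q=P[m];h=cv2.convexHull(q[:,:2].astype(np.float32))[:,0]
    print(n,'mat',circ(h[:,0],h[:,1]),q[:,:2].mean(0),len(q),q[:,2].mean())
E
```

```text
scene j1 top 0.049 c [ 0.472 -0.374] [ 0.4542 -0.3793] ext [0.087 0.051]
scene j2 top 0.0485 c [ 0.4434 -0.2915] [ 0.4447 -0.2918] ext [0.039 0.038]
scene j3 top 0.0485 c [ 0.5112 -0.3384] [ 0.5123 -0.3386] ext [0.038 0.037]
scene j4 top 0.0484 c [ 0.5817 -0.2799] [ 0.5822 -0.2797] ext [0.037 0.036]
scene p1 top 0.0478 c [ 0.3431 -0.3313] [ 0.3439 -0.3314] ext [0.037 0.037]
scene p2 top 0.0481 c [ 0.5181 -0.1646] [ 0.5175 -0.1648] ext [0.037 0.038]
scene broth top 0.1069 c [ 0.7319 -0.2088] [ 0.7335 -0.2093] ext [0.063 0.061]
scene reag top 0.1241 c [0.8006 0.1553] [0.8328 0.1209] ext [0.091 0.105]
scene dial [ 0.47336965 -0.01711128] 0.10723470138709017 91 [-0.92296152  0.38489224] [0.00434329 0.01251794]
scene lid [0.61257881 0.04947549 0.10040508] 0.095552165469167
knob [0.61448832 0.04664884 0.13080087] [0.02867746 0.02636831 0.00889602] 83
scene mat [0.49723949 0.39164699 0.1641898 ] [0.51416277 0.36820308] 3213 -0.00010326914003240122
side j1 top 0.047 c [ 0.5819 -0.277 ] [ 0.5803 -0.2764] ext [0.034 0.038]
side j2 top 0.048 c [ 0.5116 -0.3368] [ 0.5109 -0.3354] ext [0.035 0.039]
side j3 top 0.0476 c [ 0.4452 -0.3345] [ 0.4436 -0.3389] ext [0.04  0.132]
side j4 top 0.0465 c [ 0.4433 -0.2905] [ 0.4425 -0.2894] ext [0.036 0.044]
side p1 top 0.0476 c [ 0.3427 -0.3301] [ 0.3428 -0.3292] ext [0.036 0.04 ]
side p2 top 0.104 c [ 0.4655 -0.0125] [ 0.465  -0.0112] ext [0.039 0.025]
side broth top 0.2322 c [0.6014 0.0011] [0.6006 0.0053] ext [0.009 0.025]
side reag top 0.1144 c [0.7488 0.2027] [0.7468 0.2051] ext [0.031 0.03 ]
side dial [ 0.46433162 -0.00912696] 0.10566247535889213 135 [-0.93821361  0.34605667] [0.0039031  0.01238666]
side lid [0.61271619 0.05083147 0.09988477] 0.09549917710693756
knob [0.61140344 0.05335757 0.13035727] [0.02642823 0.0293826  0.00872954] 73Traceback (most recent call last):
  File "<stdin>", line 28, in <module>
TypeError: 'NoneType' object is not subscriptable
```

```bash
python3 - <<'E'
from h import *
for n,(a,b,c,e) in {'scene':(370,120,470,195),'side':(195,268,325,365)}.items():
    z=np.load('/tmp/'+n+'.npz');im=z['im'];P=z['P'];p=cams.camera_params(n)
    g=cv2.GaussianBlur(cv2.cvtColor(im,cv2.COLOR_RGB2GRAY),(5,5),0)[b:e,a:c]
    t,m=cv2.threshold(g,0,255,cv2.THRESH_BINARY_INV+cv2.THRESH_OTSU)
    k,l,st,ce=cv2.connectedComponentsWithStats(m);i=1+st[1:,4].argmax()
    v,u=np.nonzero(l==i);W=world(p,None,u+a,v+b,0.)[:,:2]
    h=cv2.convexHull(W.astype(np.float32)); print(n,t,cv2.minEnclosingCircle(h),W.mean(0),np.ptp(W,0))
p=cams.camera_params('scene')
z=np.load('/tmp/scene.npz')['P']
for b in [(168,226,190,246)]:
    Q=z[b[1]:b[3],b[0]:b[2]].reshape(-1,3);q=Q[(Q[:,2]>.042)];print(q.mean(0),np.ptp(q,0))
save('crop_jars.png',cv2.resize(np.load('/tmp/scene.npz')['im'][185:315,145:320],None,fx=4,fy=4))
E
```

```text
scene 91.0 ((0.47456106543540955, 0.28700435161590576), 0.17891980707645416) [0.50559146 0.31888265] [0.3237277  0.32143702]
side 196.0 ((0.5113863348960876, 0.34098541736602783), 0.11517857015132904) [0.50811123 0.34810648] [0.22959689 0.22929064]
[ 0.44971827 -0.38172145  0.04595674] [0.03888731 0.03594894 0.00856095]
```

View pics/crop_jars.png

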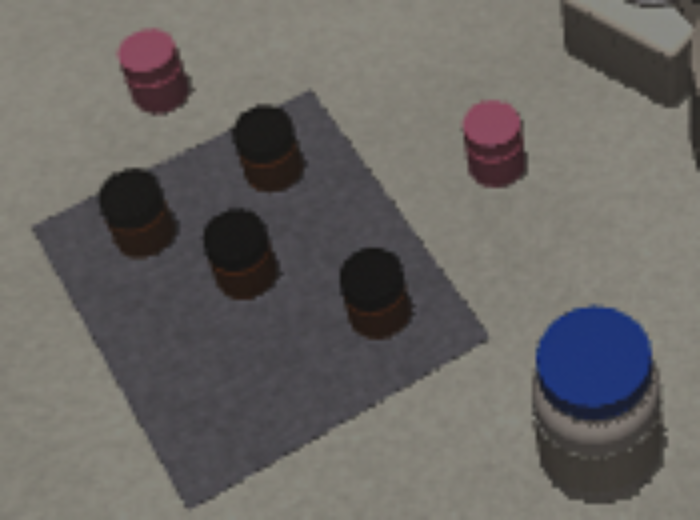

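Enlarged crop: four amber jars with black caps stand on the mat, and both pink look-alikes are off it and stay put. The mat fit gives a radius of 115 mm and the lid fit 100 mm, which match the sizes given. Starting with the lid.

```bash
python3 -m creep '[[1,[0.65,-0.45,0],0],[1,[0.6,-0.465,0],0],[1,[0,0,0.8],0],[1,[0,0,0.8],0],[1,[0,0,0.8],0],[1,[0,0,0],0],[1,[0,0,0],0]]' 25
```

```text
clock: 0.8
eef_pos: [0.6132, 0.0499, 0.1268]
orientation: [-2.221, -2.221, 0.001]
contact_force: [-0.0, 0.5, 0.4]
finger_gap: 1.003
grip_force: 0.0
```

```bash
python3 -m creep '[[1,[0,0,0.6],0],[1,[0,0,0],0],[-1,[0,0,0],0],[-1,[0,0,0],0],[-1,[0,0,0],0],[-1,[0,0,0],0],[-1,[0,0,0],0],[-1,[0,0,0],0]]' 30
```

```text
clock: 1.6
eef_pos: [0.6134, 0.05, 0.1027]
orientation: [2.221, 2.221, 0.0]
contact_force: [-0.3, 0.4, -0.1]
finger_gap: 0.54
grip_force: 0.0
```

```bash
python3 -m creep '[[-1,[0,0,-0.3],0],[-1,[0,0,-0.6],0],[-1,[0,0,-0.8],0],[-1,[0,0,-0.8],0],[-1,[0,0,-0.6],0],[-1,[0,0,0],0]]'
```

```text
clock: 2.2
eef_pos: [0.6153, 0.0502, 0.2317]
orientation: [2.219, 2.218, 0.009]
contact_force: [0.5, 0.2, 0.6]
finger_gap: 0.034
grip_force: 0.0
```

The fingers hadn't finished closing, so the lift came up empty. I'll reopen and check the lid is undisturbed.

```bash
python3 -m creep '[[1,[0,0,0],0],[1,[0,0,0],0],[1,[0,0,0],0],[1,[0,0,0],0],[1,[0,0,0],0],[1,[0,0,0],0],[1,[0,0,0],0],[1,[0,0,0],0]]'; python3 - <<'E'
from h import *
for n in('scene','side'):
    im,d,p,P=cloud(n); a,b,c,e={'scene':(310,160,405,250),'side':(235,180,325,255)}[n]
    Q=P[b:e,a:c].reshape(-1,3)
    q=Q[(abs(Q[:,2]-.096)<.004)];h=cv2.convexHull(q[:,:2].astype(np.float32))
    print(n,cv2.minEnclosingCircle(h),np.linalg.lstsq(np.c_[q[:,:2],np.ones(len(q))],q[:,2],rcond=None)[0])
    q=Q[(Q[:,2]>.125)&(Q[:,2]<.14)]; print('knob',q.mean(0),np.ptp(q,0),len(q))
E
```

```text
clock: 3.0
eef_pos: [0.6134, 0.05, 0.2265]
orientation: [-2.222, -2.221, 0.0]
contact_force: [0.1, -0.6, 0.2]
finger_gap: 0.674
grip_force: 0.0
scene ((0.593709409236908, 0.039719875901937485), 0.12177468836307526) [ 0.00021773 -0.00021342  0.09538375]
knob [0.6155169  0.04845869 0.13079964] [0.03089924 0.0283733  0.0096602 ] 93
side ((0.6126706004142761, 0.05031528323888779), 0.10176031291484833) [0.00084809 0.00066277 0.0949112 ]
knob [0.61174481 0.05314662 0.13029489] [0.02692068 0.03069313 0.00990579] 71
```

The lid is level and unmoved. Descending again, and this time waiting for the fingers to close.

```bash
python3 -m creep '[[1,[0,0,0.8],0],[1,[0,0,0.8],0],[1,[0,0,0.8],0],[1,[0,0,0.4],0],[1,[0,0,0.3],0],[-1,[0,0,0],0],[-1,[0,0,0],0],[-1,[0,0,0],0]]' 30; python3 -m creep '[[-1,[0,0,0],0],[-1,[0,0,0],0],[-1,[0,0,0],0],[-1,[0,0,0],0],[-1,[0,0,0],0],[-1,[0,0,0],0],[-1,[0,0,0],0],[-1,[0,0,0],0]]'
```

```text
clock: 3.9
eef_pos: [0.6143, 0.0501, 0.104]
orientation: [2.221, 2.22, 0.003]
contact_force: [-0.2, 0.0, 0.2]
finger_gap: 0.811
grip_force: 0.0
clock: 4.7
eef_pos: [0.6132, 0.05, 0.1026]
orientation: [-2.221, -2.221, 0.0]
contact_force: [-2.0, -0.9, 1.7]
finger_gap: 0.335
grip_force: 30.0
```

```bash
python3 -m creep '[[-1,[0,0,-0.3],0],[-1,[0,0,-0.5],0],[-1,[0,0,-0.6],0],[-1,[0,0,-0.6],0],[-1,[0,0,-0.5],0],[-1,[0,0,0],0]]'; python3 -m creep '[[-1,[0.4,-0.14,0],0],[-1,[0.7,-0.25,0],0],[-1,[0.9,-0.32,0],0],[-1,[0.9,-0.32,0],0],[-1,[0.9,-0.32,0],0],[-1,[0.9,-0.32,0],0],[-1,[0.7,-0.25,0],0],[-1,[0.6,-0.21,0],0]]';  python3 -m creep '[[-1,[0.6,-0.21,0],0],[-1,[0.4,-0.14,0],0],[-1,[0.28,-0.07,0],0],[-1,[0,0,0],0],[-1,[0,0,0],0],[-1,[0,0,0],0]]'
```

```text
clock: 5.3
eef_pos: [0.615, 0.0502, 0.2061]
orientation: [2.219, 2.219, 0.007]
contact_force: [0.8, -0.3, -3.7]
finger_gap: 0.336
grip_force: 30.0
clock: 6.1
eef_pos: [0.5258, 0.2925, 0.2009]
orientation: [-2.218, -2.223, 0.003]
contact_force: [0.9, -0.5, -3.9]
finger_gap: 0.336
grip_force: 30.0
clock: 6.7
eef_pos: [0.5122, 0.3396, 0.2024]
orientation: [2.223, 2.219, -0.001]
contact_force: [-0.6, -0.5, -2.8]
finger_gap: 0.336
grip_force: 30.0
```

```bash
python3 -m creep '[[-1,[0,0,0.6],0],[-1,[0,0,0.9],0],[-1,[0,0,0.9],0],[-1,[0,0,0.8],0],[-1,[0,0,0.6],0],[-1,[0,0,0.4],0],[-1,[0,0,0.25],0],[-1,[0,0,0],0]]';python3 -m creep '[[-1,[0,0,0.05],0],[-1,[0,0,0],0],[-1,[0,0,0],0]]'
```

```text
clock: 7.5
eef_pos: [0.5112, 0.3405, 0.0238]
orientation: [-2.222, -2.221, 0.002]
contact_force: [-0.1, 0.1, -3.7]
finger_gap: 0.333
grip_force: 30.0
clock: 7.8
eef_pos: [0.5119, 0.3416, 0.0236]
orientation: [2.221, 2.221, 0.002]
contact_force: [-1.0, 0.3, -3.0]
finger_gap: 0.331
grip_force: 30.0
```

```bash
python3 -m creep '[[-1,[0,0,0.05],0],[-1,[0,0,0],0],[-1,[0,0,0.03],0],[-1,[0,0,0],0],[-1,[0,0,0],0]]'
```

```text
clock: 8.3
eef_pos: [0.5115, 0.3413, 0.0205]
orientation: [2.221, 2.221, 0.001]
contact_force: [-2.8, -2.5, 8.0]
finger_gap: 0.334
grip_force: 30.0
```

Contact (+8 N). Release and retreat.

```bash
python3 -m creep '[[1,[0,0,0],0],[1,[0,0,0],0],[1,[0,0,0],0],[1,[0,0,0],0],[1,[0,0,0],0],[1,[0,0,0],0],[1,[0,0,0],0],[1,[0,0,0],0]]';python3 -m creep '[[1,[0,0,-0.3],0],[1,[0,0,-0.6],0],[1,[0,0,-0.9],0],[1,[0,0,-0.9],0],[1,[0,0,-0.9],0],[1,[0,0,-0.6],0],[1,[0,0,0],0]]'
cat > jars.py <<'E'
from h import *
def blobs():
    out={}
    for n in('scene','side'):
        im,d,p,P=cloud(n); im=im.astype(int)
        m=(P[...,2]>.040)&(P[...,2]<.054)&(im.max(2)<75)&(P[...,0]>.3)&(P[...,0]<.85)&(P[...,1]>-.6)&(P[...,1]<.2)
        k,l,st,ce=cv2.connectedComponentsWithStats(m.astype(np.uint8))
        for i in range(1,k):
            if st[i,4]>40:
                q=P[l==i]; print(n,ce[i].round(0),'mid',((q.min(0)+q.max(0))/2).round(4),'ext',np.ptp(q,0).round(3),st[i,4])
E
python3 - <<'E'
from jars import *
blobs()
im,d,p,P=cloud('side'); save('side1.png',im)
Q=P[265:365,195:325].reshape(-1,3)
q=Q[(Q[:,2]>.009)&(Q[:,2]<.022)];print(cv2.minEnclosingCircle(cv2.convexHull(q[:,:2].astype(np.float32))),np.median(q[:,2]),np.linalg.lstsq(np.c_[q[:,:2],np.ones(len(q))],q[:,2],rcond=None)[0])
E
```

```text
clock: 9.1
eef_pos: [0.5114, 0.3412, 0.0194]
orientation: [2.221, 2.221, -0.0]
contact_force: [-1.6, 0.2, 0.0]
finger_gap: 0.953
grip_force: 0.0
clock: 9.8
eef_pos: [0.5131, 0.3426, 0.1928]
orientation: [2.221, 2.221, 0.012]
contact_force: [-0.9, 0.7, 0.0]
finger_gap: 0.997
grip_force: 0.0
scene [359. 188.] mid [0.5929 0.0639 0.047 ] ext [0.143 0.155 0.014] 252
scene [302. 195.] mid [ 0.4954 -0.05    0.047 ] ext [0.085 0.057 0.014] 113
scene [210. 217.] mid [ 0.4439 -0.2915  0.0446] ext [0.039 0.037 0.009] 149
scene [355. 233.] mid [0.6479 0.0273 0.047 ] ext [0.145 0.167 0.014] 259
scene [432. 224.] mid [0.7532 0.1856 0.047 ] ext [0.053 0.027 0.014] 71
scene [177. 233.] mid [ 0.4484 -0.382   0.045 ] ext [0.039 0.037 0.008] 163
scene [203. 244.] mid [ 0.5111 -0.3383  0.0451] ext [0.04  0.037 0.01 ] 171
scene [237. 254.] mid [ 0.581  -0.2795  0.0446] ext [0.037 0.036 0.009] 178
scene [295. 299.] mid [ 0.7485 -0.2153  0.0471] ext [0.041 0.06  0.014] 95
side [383. 164.] mid [ 0.4478 -0.3766  0.0443] ext [0.032 0.03  0.008] 45
side [361. 166.] mid [ 0.5103 -0.3361  0.044 ] ext [0.035 0.034 0.008] 51
side [335. 169.] mid [ 0.5806 -0.2768  0.0445] ext [0.034 0.033 0.009] 57
side [377. 176.] mid [ 0.4428 -0.2894  0.0441] ext [0.037 0.041 0.008] 66
((0.5134526491165161, 0.3424230217933655), 0.10109590739011765) 0.013335902054184634 [0.00011888 0.00219274 0.01249304]
```

View pics/side1.png

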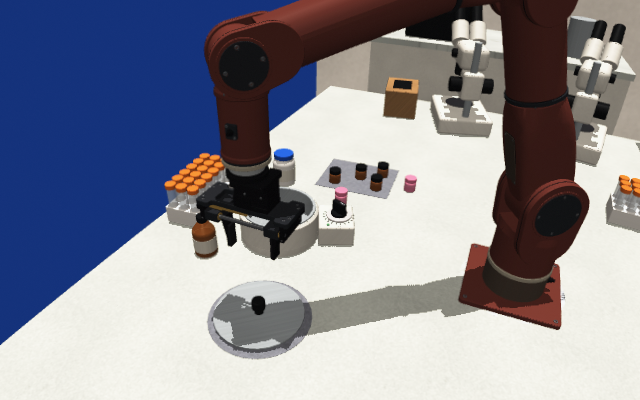

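The lid lies flat on the round mat (knob at (258,305)) and the jars are still in place at (335,174), (361,171), (383,169) and (377,181). Next is jar D at (0.581,-0.2785).

```bash
python3 -m creep '[[1,[-0.5,0.05,0],0],[1,[-0.9,0.1,0],0],[1,[-1,0.1,0],0],[1,[-1,0.1,0],0],[1,[-1,0.1,0],0],[1,[-1,0.1,0],0],[1,[-1,0.1,0],0],[1,[-1,0.1,0],0]]' 15; python3 -m creep '[[1,[-1,0.1,0],0],[1,[-1,0.1,0],0],[1,[-1,0.1,0],0],[1,[-1,0.1,0],0],[1,[-1,0.1,0],0],[1,[-1,0.1,0],0],[1,[-1,0.1,0],0],[1,[-1,0.1,0],0]]'; python3 -m creep '[[1,[-0.1,0.1,0],0],[1,[0,0,0.5],0],[1,[0,0,0.9],0],[1,[0,0,0.9],0],[1,[0,0,0],0],[1,[0,0,0],0],[1,[0,0,0],0]]'
```

```text
clock: 10.75
eef_pos: [0.5405, 0.0434, 0.1862]
orientation: [-2.221, -2.221, 0.003]
contact_force: [0.5, 0.3, 0.5]
finger_gap: 1.001
grip_force: 0.0
clock: 11.55
eef_pos: [0.5726, -0.2761, 0.186]
orientation: [-2.22, -2.22, 0.002]
contact_force: [0.2, -0.0, -0.2]
finger_gap: 1.003
grip_force: 0.0
clock: 12.25
eef_pos: [0.5784, -0.2791, 0.0973]
orientation: [2.22, 2.22, 0.001]
contact_force: [0.9, -0.0, 0.1]
finger_gap: 0.999
grip_force: 0.0
```

```bash
python3 -m creep '[[1,[0,0.06,0.7],0],[1,[0,0,0.7],0],[1,[0,0,0.4],0],[1,[0,0,0.2],0],[-1,[0,0,0],0],[-1,[0,0,0],0],[-1,[0,0,0],0],[-1,[0,0,0],0]]' 15; python3 -m creep '[[-1,[0,0,0],0],[-1,[0,0,0],0],[-1,[0,0,0],0],[-1,[0,0,0],0],[-1,[0,0,0],0],[-1,[0,0,0],0]]'
```

```text
clock: 13.05
eef_pos: [0.5804, -0.2791, 0.0165]
orientation: [2.22, 2.22, 0.001]
contact_force: [-0.5, 0.5, 0.2]
finger_gap: 0.724
grip_force: 0.0
clock: 13.65
eef_pos: [0.5798, -0.2788, 0.0154]
orientation: [-2.222, -2.221, -0.0]
contact_force: [-0.8, 1.2, 1.6]
finger_gap: 0.431
grip_force: 15.0
```

```bash
python3 -m creep '[[-1,[0,0,-0.3],0],[-1,[0,0,-0.7],0],[-1,[0,0,-0.9],0],[-1,[0,0,-0.9],0],[-1,[0,0,-0.7],0],[-1,[0,0,-0.3],0],[-1,[0.3,0.05,0],0],[-1,[0.6,0.12,0],0]]'; python3 -m creep '[[-1,[0.9,0.17,0],0],[-1,[0.9,0.17,0],0],[-1,[0.9,0.17,0],0],[-1,[0.9,0.17,0],0],[-1,[0.9,0.17,0],0],[-1,[0.9,0.17,0],0],[-1,[0.9,0.17,0],0],[-1,[0.9,0.17,0],0]]'; python3 -m creep '[[-1,[0.6,0.1,0],0],[-1,[0.22,0.05,0],0],[-1,[0,0,0],0],[-1,[0,0,0],0],[-1,[0,0,0],0]]'
```

```text
clock: 14.45
eef_pos: [0.5854, -0.2437, 0.1661]
orientation: [-2.225, -2.217, 0.002]
contact_force: [1.0, 0.7, -1.2]
finger_gap: 0.43
grip_force: 15.0
clock: 15.25
eef_pos: [0.6397, 0.0478, 0.165]
orientation: [-2.219, -2.221, 0.004]
contact_force: [-0.2, -0.2, -0.6]
finger_gap: 0.435
grip_force: 15.0
clock: 15.75
eef_pos: [0.6468, 0.0757, 0.167]
orientation: [2.224, 2.218, -0.002]
contact_force: [-0.1, -0.3, -1.0]
finger_gap: 0.429
grip_force: 15.0
```

```bash
python3 -m creep '[[-1,[0.05,0,0.6],0],[-1,[0,0,0.9],0],[-1,[0,0,0.8],0],[-1,[0,0,0.5],0],[-1,[0,0,0.2],0],[-1,[0,0,0.08],0],[-1,[0,0,0],0],[-1,[0,0,0],0]]'; python3 -m creep '[[-1,[0,0,0.04],0],[-1,[0,0,0],0],[-1,[0,0,0],0]]'
```

```text
clock: 16.55
eef_pos: [0.6479, 0.0799, 0.0456]
orientation: [2.221, 2.22, 0.003]
contact_force: [0.2, -0.2, -1.1]
finger_gap: 0.431
grip_force: 15.0
clock: 16.85
eef_pos: [0.6472, 0.0801, 0.0429]
orientation: [2.221, 2.221, 0.001]
contact_force: [0.1, 0.2, -1.1]
finger_gap: 0.433
grip_force: 15.0
```

```bash
python3 -m creep '[[-1,[0,0,0.03],0],[-1,[0,0,0],0],[0.15,[0,0,0],0],[0.15,[0,0,0],0],[0.15,[0,0,0],0],[0.15,[0,0,0],0],[0.15,[0,0,0],0]]';  python3 -m creep '[[0.15,[0,0,-0.2],0],[0.15,[0,0,-0.5],0],[0.15,[0,0,-0.9],0],[0.5,[0,0,-0.9],0],[1,[0,0,-0.5],0],[1,[0,0,0],0]]'; python3 - <<'E'
from jars import *
blobs()
E
```

```text
clock: 17.55
eef_pos: [0.647, 0.08, 0.0413]
orientation: [-2.221, -2.221, 0.0]
contact_force: [-0.4, 0.6, -0.3]
finger_gap: 0.573
grip_force: 0.0
clock: 18.15
eef_pos: [0.649, 0.0802, 0.1661]
orientation: [2.219, 2.219, 0.009]
contact_force: [0.5, -0.4, -0.6]
finger_gap: 0.764
grip_force: 0.0
scene [360. 187.] mid [0.5934 0.065  0.047 ] ext [0.143 0.156 0.014] 249
scene [302. 195.] mid [ 0.4982 -0.0503  0.047 ] ext [0.081 0.055 0.014] 111
scene [210. 217.] mid [ 0.4425 -0.2914  0.0453] ext [0.039 0.036 0.01 ] 146
scene [355. 233.] mid [0.6478 0.0264 0.047 ] ext [0.145 0.165 0.014] 242
scene [374. 215.] mid [0.6532 0.0756 0.047 ] ext [0.03  0.03  0.014] 55
scene [433. 224.] mid [0.755  0.1852 0.0471] ext [0.051 0.028 0.014] 77
scene [177. 233.] mid [ 0.4488 -0.382   0.0453] ext [0.04  0.037 0.01 ] 163
scene [203. 244.] mid [ 0.5123 -0.3384  0.0454] ext [0.037 0.037 0.009] 169
scene [295. 299.] mid [ 0.7474 -0.215   0.047 ] ext [0.043 0.06  0.014] 96
side [383. 164.] mid [ 0.448  -0.3774  0.0448] ext [0.033 0.03  0.008] 47
side [361. 166.] mid [ 0.5101 -0.3331  0.0454] ext [0.034 0.033 0.011] 50
side [377. 177.] mid [ 0.4427 -0.2912  0.044 ] ext [0.035 0.045 0.007] 66
side [252. 209.] mid [0.7002 0.0436 0.047 ] ext [0.009 0.059 0.014] 50
```

```bash
python3 -m creep '[[1,[-0.4,-0.13,0],0],[1,[-0.8,-0.26,0],0],[1,[-0.93,-0.3,0],0],[1,[-0.93,-0.3,0],0],[1,[-0.93,-0.3,0],0],[1,[-0.93,-0.3,0],0],[1,[-0.93,-0.3,0],0],[1,[-0.93,-0.3,0],0]]';  python3 -m creep '[[1,[-0.93,-0.3,0],0],[1,[-0.93,-0.3,0],0],[1,[-0.93,-0.3,0],0],[1,[-0.6,-0.2,0],0],[1,[-0.26,-0.11,0],0],[1,[0,0,0.8],0],[1,[0,0,0.8],0],[1,[0,0,0],0]]'; python3 -m creep '[[1,[0,0,0],0],[1,[0,0,0],0]]'
```

```text
clock: 19.05
eef_pos: [0.557, -0.1937, 0.1602]
orientation: [-2.222, -2.219, 0.002]
contact_force: [-0.1, -0.0, -0.4]
finger_gap: 0.999
grip_force: 0.0
clock: 19.85
eef_pos: [0.5079, -0.3348, 0.0925]
orientation: [-2.215, -2.216, 0.004]
contact_force: [0.1, -0.1, -0.7]
finger_gap: 1.005
grip_force: 0.0
clock: 20.05
eef_pos: [0.5118, -0.3374, 0.099]
orientation: [2.22, 2.221, 0.001]
contact_force: [0.2, 0.5, 0.8]
finger_gap: 0.999
grip_force: 0.0
```

```bash
python3 -m creep '[[1,[0,0,0.7],0],[1,[0,0,0.7],0],[1,[0,0,0.45],0],[1,[0,0,0.2],0],[-1,[0,0,0],0],[-1,[0,0,0],0],[-1,[0,0,0],0],[-1,[0,0,0],0]]' 15; python3 -m creep '[[-1,[0,0,0],0],[-1,[0,0,0],0],[-1,[0,0,0],0],[-1,[0,0,0],0],[-1,[0,0,0],0],[-1,[0,0,0],0]]'
```

```text
clock: 20.85
eef_pos: [0.5116, -0.3376, 0.0165]
orientation: [2.22, 2.22, 0.001]
contact_force: [-0.3, -0.7, -0.1]
finger_gap: 0.724
grip_force: 0.0
clock: 21.45
eef_pos: [0.511, -0.3372, 0.0154]
orientation: [-2.221, -2.221, 0.0]
contact_force: [-1.1, -0.0, 1.8]
finger_gap: 0.434
grip_force: 15.0
```

```bash
python3 -m creep '[[-1,[0,0,-0.3],0],[-1,[0,0,-0.7],0],[-1,[0,0,-0.9],0],[-1,[0,0,-0.9],0],[-1,[0,0,-0.7],0],[-1,[0,0,-0.3],0],[-1,[0.35,0.05,0],0],[-1,[0.7,0.12,0],0]]'; python3 -m creep '[[-1,[0.95,0.15,0],0],[-1,[0.95,0.15,0],0],[-1,[0.95,0.16,0],0],[-1,[0.95,0.16,0],0],[-1,[0.95,0.16,0],0],[-1,[0.95,0.16,0],0],[-1,[0.95,0.16,0],0],[-1,[0.95,0.16,0],0]]'; python3 -m creep '[[-1,[0.9,0.13,0],0],[-1,[0.6,0.1,0],0],[-1,[0.28,0.04,0],0],[-1,[0,0,0],0],[-1,[0,0,0],0],[-1,[0,0,0],0]]'
```

```text
clock: 22.25
eef_pos: [0.5165, -0.2958, 0.1661]
orientation: [-2.225, -2.217, 0.002]
contact_force: [1.3, -0.1, -1.3]
finger_gap: 0.434
grip_force: 15.0
clock: 23.05
eef_pos: [0.5667, 0.0116, 0.1653]
orientation: [-2.219, -2.221, 0.003]
contact_force: [0.8, -0.1, -0.6]
finger_gap: 0.43
grip_force: 15.0
clock: 23.65
eef_pos: [0.5788, 0.0779, 0.167]
orientation: [2.224, 2.218, -0.002]
contact_force: [-1.1, 0.4, -1.2]
finger_gap: 0.434
grip_force: 15.0
```

```bash
python3 -m creep '[[-1,[0.02,0,0.6],0],[-1,[0,0,0.9],0],[-1,[0,0,0.8],0],[-1,[0,0,0.5],0],[-1,[0,0,0.2],0],[-1,[0,0,0.1],0],[-1,[0,0,0],0],[-1,[0,0,0],0]]'; python3 -m creep '[[-1,[0,0,0.04],0],[-1,[0,0,0],0],[-1,[0,0,0],0]]'
```

```text
clock: 24.45
eef_pos: [0.5798, 0.0807, 0.0446]
orientation: [2.221, 2.22, 0.002]
contact_force: [0.1, 0.2, -0.9]
finger_gap: 0.433
grip_force: 15.0
clock: 24.75
eef_pos: [0.5791, 0.0808, 0.0421]
orientation: [2.221, 2.221, 0.001]
contact_force: [0.5, 0.0, -0.6]
finger_gap: 0.427
grip_force: 15.0
```

```bash
python3 -m creep '[[-1,[0,0,0.01],0],[-1,[0,0,0],0],[0.15,[0,0,0],0],[0.15,[0,0,0],0],[0.15,[0,0,0],0],[0.15,[0,0,0],0],[0.15,[0,0,0],0]]';  python3 -m creep '[[0.15,[0,0,-0.2],0],[0.15,[0,0,-0.5],0],[0.15,[0,0,-0.9],0],[0.5,[0,0,-0.9],0],[1,[0,0,-0.5],0],[1,[0,0,0],0]]'; python3 - <<'E'
from jars import *
blobs()
E
```

```text
clock: 25.45
eef_pos: [0.579, 0.0808, 0.0414]
orientation: [-2.222, -2.221, -0.0]
contact_force: [-0.5, 0.7, -0.6]
finger_gap: 0.571
grip_force: 0.0
clock: 26.05
eef_pos: [0.581, 0.0811, 0.1657]
orientation: [2.219, 2.219, 0.008]
contact_force: [0.6, 0.3, 0.1]
finger_gap: 0.766
grip_force: 0.0
scene [360. 187.] mid [0.5925 0.0677 0.047 ] ext [0.145 0.148 0.014] 236
scene [301. 195.] mid [ 0.4968 -0.0505  0.0469] ext [0.08  0.055 0.014] 111
scene [359. 198.] mid [0.5873 0.0764 0.047 ] ext [0.026 0.035 0.013] 50
scene [210. 217.] mid [ 0.4436 -0.2914  0.0446] ext [0.038 0.037 0.009] 150
scene [354. 233.] mid [0.6485 0.0273 0.047 ] ext [0.144 0.168 0.014] 257
scene [374. 215.] mid [0.6523 0.0745 0.0471] ext [0.031 0.029 0.014] 52
scene [434. 224.] mid [0.7549 0.1858 0.047 ] ext [0.053 0.028 0.013] 75
scene [165. 226.] mid [ 0.4128 -0.3991  0.0448] ext [0.038 0.037 0.009] 162
scene [295. 299.] mid [ 0.7478 -0.2149  0.047 ] ext [0.041 0.06  0.014] 95
side [395. 164.] mid [ 0.411  -0.396   0.0441] ext [0.034 0.034 0.008] 44
side [376. 177.] mid [ 0.4431 -0.2883  0.044 ] ext [0.034 0.034 0.008] 61
side [253. 208.] mid [0.7004 0.0407 0.047 ] ext [0.009 0.061 0.014] 49
```

The knock happened: jar B is now at (0.412,-0.398). Next is jar A at (0.443,-0.290).

```bash
python3 -m creep '[[1,[-0.4,-0.15,0],0],[1,[-0.8,-0.29,0],0],[1,[-0.93,-0.34,0],0],[1,[-0.93,-0.34,0],0],[1,[-0.93,-0.34,0],0],[1,[-0.93,-0.34,0],0],[1,[-0.93,-0.34,0],0],[1,[-0.93,-0.34,0],0]]';  python3 -m creep '[[1,[-0.93,-0.34,0],0],[1,[-0.9,-0.34,0],0],[1,[-0.45,-0.2,0],0],[1,[-0.2,-0.06,0],0],[1,[0,0,0.8],0],[1,[0,0,0.8],0],[1,[0,0,0],0]]'; python3 -m creep '[[1,[0,0,0],0],[1,[0,0,0],0],[1,[0,0,0],0]]'
```

```text
clock: 26.95
eef_pos: [0.4774, -0.1925, 0.1603]
orientation: [-2.221, -2.219, 0.002]
contact_force: [0.7, 0.1, 0.3]
finger_gap: 1.002
grip_force: 0.0
clock: 27.65
eef_pos: [0.4393, -0.2874, 0.0931]
orientation: [-2.215, -2.217, 0.004]
contact_force: [-1.0, -0.5, 0.5]
finger_gap: 0.998
grip_force: 0.0
clock: 27.95
eef_pos: [0.4431, -0.2899, 0.0989]
orientation: [2.22, 2.22, 0.001]
contact_force: [0.2, 0.5, -0.7]
finger_gap: 1.004
grip_force: 0.0
```

```bash
python3 -m creep '[[1,[0,0,0.7],0],[1,[0,0,0.7],0],[1,[0,0,0.45],0],[1,[0,0,0.2],0],[-1,[0,0,0],0],[-1,[0,0,0],0],[-1,[0,0,0],0],[-1,[0,0,0],0]]' 15; python3 -m creep '[[-1,[0,0,0],0],[-1,[0,0,0],0],[-1,[0,0,0],0],[-1,[0,0,0],0],[-1,[0,0,0],0],[-1,[0,0,0],0]]'
```

```text
clock: 28.75
eef_pos: [0.4428, -0.2899, 0.0163]
orientation: [2.22, 2.22, 0.001]
contact_force: [-0.5, -0.0, 0.3]
finger_gap: 0.722
grip_force: 0.0
clock: 29.35
eef_pos: [0.4422, -0.2896, 0.0154]
orientation: [2.222, 2.221, 0.0]
contact_force: [-0.4, 0.9, 2.5]
finger_gap: 0.429
grip_force: 15.0
```

```bash
python3 -m creep '[[-1,[0,0,-0.3],0],[-1,[0,0,-0.7],0],[-1,[0,0,-0.9],0],[-1,[0,0,-0.9],0],[-1,[0,0,-0.7],0],[-1,[0,0,-0.3],0],[-1,[0.3,0.2,0],0],[-1,[0.6,0.4,0],0]]'; python3 -m creep '[[-1,[0.8,0.52,0],0],[-1,[0.8,0.52,0],0],[-1,[0.8,0.52,0],0],[-1,[0.8,0.52,0],0],[-1,[0.8,0.52,0],0],[-1,[0.8,0.52,0],0],[-1,[0.8,0.52,0],0],[-1,[0.7,0.5,0],0]]'; python3 -m creep '[[-1,[0.4,0.26,0],0],[-1,[0.19,0.14,0],0],[-1,[0,0,0],0],[-1,[0,0,0],0],[-1,[0,0,0],0]]'
```

```text
clock: 30.15
eef_pos: [0.4653, -0.254, 0.1664]
orientation: [-2.225, -2.217, 0.001]
contact_force: [0.7, 1.0, -1.4]
finger_gap: 0.434
grip_force: 15.0
clock: 30.95
eef_pos: [0.6315, 0.002, 0.1648]
orientation: [-2.217, -2.221, 0.003]
contact_force: [-0.6, -0.0, -0.6]
finger_gap: 0.43
grip_force: 15.0
clock: 31.45
eef_pos: [0.6473, 0.0199, 0.1675]
orientation: [2.224, 2.218, -0.001]
contact_force: [-0.1, 0.2, -0.5]
finger_gap: 0.432
grip_force: 15.0
```

```bash
python3 -m creep '[[-1,[-0.03,0,0.6],0],[-1,[0,0,0.9],0],[-1,[0,0,0.8],0],[-1,[0,0,0.5],0],[-1,[0,0,0.2],0],[-1,[0,0,0.1],0],[-1,[0,0,0],0],[-1,[0,0,0],0]]'; python3 -m creep '[[-1,[0,0,0.04],0],[-1,[0,0,0],0],[-1,[0,0,0],0]]'
```

```text
clock: 32.25
eef_pos: [0.6486, 0.0206, 0.0448]
orientation: [2.221, 2.22, 0.002]
contact_force: [-0.5, -0.5, -1.3]
finger_gap: 0.433
grip_force: 15.0
clock: 32.55
eef_pos: [0.6479, 0.0209, 0.0421]
orientation: [2.221, 2.221, 0.001]
contact_force: [0.5, 0.8, 0.2]
finger_gap: 0.432
grip_force: 15.0
```

```bash
python3 -m creep '[[-1,[0,0,0.01],0],[-1,[0,0,0],0],[0.15,[0,0,0],0],[0.15,[0,0,0],0],[0.15,[0,0,0],0],[0.15,[0,0,0],0],[0.15,[0,0,0],0]]';  python3 -m creep '[[0.15,[0,0,-0.2],0],[0.15,[0,0,-0.5],0],[0.15,[0,0,-0.9],0],[0.5,[0,0,-0.9],0],[1,[0,0,-0.5],0],[1,[0,0,0],0]]'; python3 - <<'E'
from jars import *
blobs()
E
```

```text
clock: 33.25
eef_pos: [0.6478, 0.0208, 0.0413]
orientation: [-2.221, -2.221, 0.0]
contact_force: [0.5, -0.3, 0.1]
finger_gap: 0.573
grip_force: 0.0
clock: 33.85
eef_pos: [0.6499, 0.0209, 0.166]
orientation: [2.219, 2.218, 0.008]
contact_force: [0.2, -0.1, -0.1]
finger_gap: 0.766
grip_force: 0.0
scene [342. 186.] mid [0.5353 0.0464 0.047 ] ext [0.029 0.119 0.014] 111
scene [301. 195.] mid [ 0.4971 -0.05    0.047 ] ext [0.082 0.056 0.014] 107
scene [359. 198.] mid [0.5874 0.0764 0.0468] ext [0.024 0.033 0.013] 47
scene [354. 233.] mid [0.6473 0.027  0.047 ] ext [0.146 0.167 0.014] 253
scene [374. 215.] mid [0.6527 0.0744 0.0471] ext [0.032 0.031 0.014] 58
scene [433. 224.] mid [0.7555 0.1851 0.047 ] ext [0.051 0.029 0.014] 73
scene [165. 226.] mid [ 0.413  -0.3996  0.0454] ext [0.04  0.036 0.011] 159
scene [294. 298.] mid [ 0.7475 -0.2153  0.0468] ext [0.043 0.06  0.013] 89
side [395. 164.] mid [ 0.4113 -0.3938  0.0447] ext [0.033 0.026 0.008] 45
side [253. 208.] mid [0.7007 0.041  0.0472] ext [0.01  0.056 0.013] 48
```

```bash
python3 -m creep '[[1,[-0.4,-0.225,0],0],[1,[-0.8,-0.45,0],0],[1,[-0.93,-0.524,0],0],[1,[-0.93,-0.524,0],0],[1,[-0.93,-0.524,0],0],[1,[-0.93,-0.524,0],0],[1,[-0.93,-0.524,0],0],[1,[-0.93,-0.524,0],0]]';  python3 -m creep '[[1,[-0.93,-0.524,0],0],[1,[-0.93,-0.524,0],0],[1,[-0.93,-0.524,0],0],[1,[-0.6,-0.34,0],0],[1,[-0.3,-0.17,0],0],[1,[0,0,0.8],0],[1,[0,0,0.8],0],[1,[0,0,0],0]]'; python3 -m creep '[[1,[0,0,0],0],[1,[0,0,0],0],[1,[0,0,0],0]]'
```

```text
clock: 34.75
eef_pos: [0.4921, -0.2524, 0.1602]
orientation: [-2.221, -2.219, 0.002]
contact_force: [0.5, -1.5, 0.1]
finger_gap: 1.0
grip_force: 0.0
clock: 35.55
eef_pos: [0.4092, -0.3952, 0.0928]
orientation: [-2.215, -2.216, 0.002]
contact_force: [-1.1, 0.9, -0.8]
finger_gap: 0.999
grip_force: 0.0
clock: 35.85
eef_pos: [0.4126, -0.3985, 0.099]
orientation: [2.219, 2.22, 0.001]
contact_force: [0.1, -1.2, 0.4]
finger_gap: 1.001
grip_force: 0.0
```

```bash
python3 -m creep '[[1,[0,0,0.7],0],[1,[0,0,0.7],0],[1,[0,0,0.45],0],[1,[0,0,0.2],0],[-1,[0,0,0],0],[-1,[0,0,0],0],[-1,[0,0,0],0],[-1,[0,0,0],0]]' 15; python3 -m creep '[[-1,[0,0,0],0],[-1,[0,0,0],0],[-1,[0,0,0],0],[-1,[0,0,0],0],[-1,[0,0,0],0],[-1,[0,0,0],0]]'
```

```text
clock: 36.65
eef_pos: [0.4123, -0.3984, 0.0164]
orientation: [2.22, 2.22, 0.001]
contact_force: [-0.7, 0.1, -0.2]
finger_gap: 0.721
grip_force: 0.0
clock: 37.25
eef_pos: [0.4117, -0.398, 0.0154]
orientation: [-2.221, -2.221, -0.0]
contact_force: [-0.8, 0.9, 1.7]
finger_gap: 0.433
grip_force: 15.0
```

```bash
python3 -m creep '[[-1,[0,0,-0.3],0],[-1,[0,0,-0.7],0],[-1,[0,0,-0.9],0],[-1,[0,0,-0.9],0],[-1,[0,0,-0.7],0],[-1,[0,0,-0.3],0],[-1,[0.4,0.16,0],0],[-1,[0.8,0.32,0],0]]'; python3 -m creep '[[-1,[0.93,0.37,0],0],[-1,[0.93,0.37,0],0],[-1,[0.93,0.37,0],0],[-1,[0.93,0.37,0],0],[-1,[0.93,0.37,0],0],[-1,[0.93,0.37,0],0],[-1,[0.93,0.37,0],0],[-1,[0.93,0.37,0],0]]'; python3 -m creep '[[-1,[0.93,0.37,0],0],[-1,[0.6,0.24,0],0],[-1,[0.27,0.12,0],0],[-1,[0,0,0],0],[-1,[0,0,0],0],[-1,[0,0,0],0]]'
```

```text
clock: 38.05
eef_pos: [0.4296, -0.3519, 0.1676]
orientation: [2.226, 2.216, -0.002]
contact_force: [0.8, 0.8, -1.0]
finger_gap: 0.435
grip_force: 15.0
clock: 38.85
eef_pos: [0.5493, -0.0509, 0.167]
orientation: [-2.221, -2.221, 0.001]
contact_force: [0.6, -0.1, -0.1]
finger_gap: 0.431
grip_force: 15.0
clock: 39.45
eef_pos: [0.5781, 0.0173, 0.1673]
orientation: [2.224, 2.218, -0.001]
contact_force: [-0.6, -0.1, -0.2]
finger_gap: 0.431
grip_force: 15.0
```

```bash
python3 -m creep '[[-1,[0.01,0,0.6],0],[-1,[0,0,0.9],0],[-1,[0,0,0.8],0],[-1,[0,0,0.5],0],[-1,[0,0,0.2],0],[-1,[0,0,0.1],0],[-1,[0,0,0],0],[-1,[0,0,0],0]]'; python3 -m creep '[[-1,[0,0,0.04],0],[-1,[0,0,0],0],[-1,[0,0,0],0]]'
```

```text
clock: 40.25
eef_pos: [0.5794, 0.0198, 0.0446]
orientation: [2.221, 2.22, 0.002]
contact_force: [-0.1, 0.6, 0.0]
finger_gap: 0.434
grip_force: 15.0
clock: 40.55
eef_pos: [0.5787, 0.02, 0.0421]
orientation: [2.221, 2.221, 0.001]
contact_force: [0.1, -0.8, -0.8]
finger_gap: 0.435
grip_force: 15.0
```

```bash
python3 -m creep '[[-1,[0,0,0.01],0],[-1,[0,0,0],0],[0.15,[0,0,0],0],[0.15,[0,0,0],0],[0.15,[0,0,0],0],[0.15,[0,0,0],0],[0.15,[0,0,0],0]]';  python3 -m creep '[[0.15,[0,0,-0.2],0],[0.15,[0,0,-0.5],0],[0.15,[0,0,-0.9],0],[0.5,[0,0,-0.9],0],[1,[0,0,-0.5],0],[1,[0.5,-0.1,0],0],[1,[0.9,-0.2,0],0],[1,[0.9,-0.2,0],0]]';  python3 -m creep '[[1,[0.9,-0.2,0],0],[1,[0.9,-0.2,0],0],[1,[0.9,-0.2,0],0],[1,[0.9,-0.2,0],0],[1,[0.9,-0.2,0],0],[1,[0.8,-0.2,0],0],[1,[0,0,0],0]]'; python3 - <<'E'
from h import *
im,d,p,P=cloud('scene')
save('pan.png',cv2.resize(im[140:270,290:470],None,fx=4,fy=4))
im,d,p,P=cloud('side')
Q=P[265:365,195:325].reshape(-1,3)
q=Q[(Q[:,2]>.009)&(Q[:,2]<.022)];print(cv2.minEnclosingCircle(cv2.convexHull(q[:,:2].astype(np.float32))),np.median(q[:,2]))
q=Q[(Q[:,2]>.042)&(Q[:,2]<.06)];print('knob',q.mean(0),np.ptp(q,0))
E
```

```text
clock: 41.25
eef_pos: [0.5785, 0.02, 0.0413]
orientation: [-2.221, -2.221, 0.0]
contact_force: [0.3, -0.1, 0.3]
finger_gap: 0.574
grip_force: 0.0
clock: 42.05
eef_pos: [0.5585, 0.1124, 0.1624]
orientation: [2.223, 2.219, 0.001]
contact_force: [0.3, 1.5, -1.6]
finger_gap: 0.937
grip_force: 0.0
clock: 42.75
eef_pos: [0.5078, 0.3298, 0.1619]
orientation: [-2.212, -2.228, -0.002]
contact_force: [0.3, 0.1, -0.2]
finger_gap: 0.995
grip_force: 0.0
((0.5125659704208374, 0.34164318442344666), 0.1009773388504982) 0.013375031470617416
knob [0.51136276 0.34431695 0.04868682] [0.02888593 0.02931999 0.01087506]
```

View pics/pan.png

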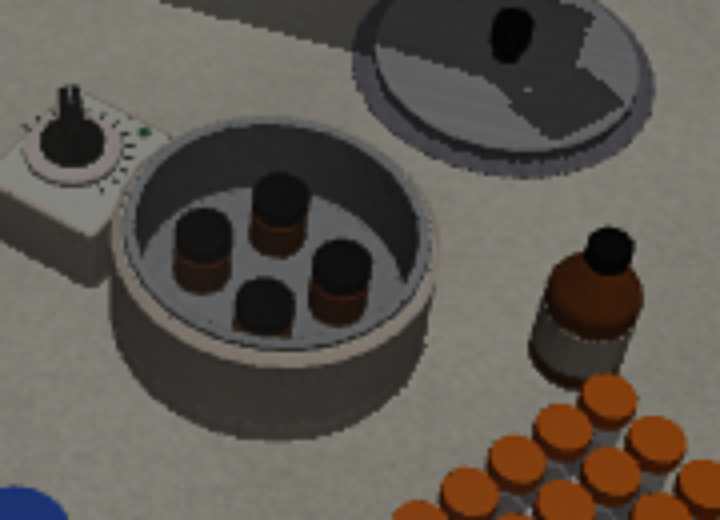

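All four jars stand upright in the pan, with caps at crop (203,235), (280,200), (342,265) and (264,305), and the lid still lies on its mat. Now the lid.

```bash
python3 -m creep '[[1,[0.4,0,0],0],[1,[0,0,0.5],0],[1,[0,0,0.8],0],[1,[0,0,0.5],0],[1,[0,0,0],0],[1,[0,0,0],0],[1,[0,0,0],0]]' 30
```

```text
clock: 43.55
eef_pos: [0.5116, 0.3404, 0.091]
orientation: [2.222, 2.22, 0.004]
contact_force: [0.1, 1.1, -0.1]
finger_gap: 1.0
grip_force: 0.0
```

```bash
python3 -m creep '[[1,[0.02,0,0.7],0],[1,[0,0,0.6],0],[1,[0,0,0.3],0],[1,[0,0,0.12],0],[-1,[0,0,0],0],[-1,[0,0,0],0],[-1,[0,0,0],0],[-1,[0,0,0],0]]' 30; python3 -m creep '[[-1,[0,0,0],0],[-1,[0,0,0],0],[-1,[0,0,0],0],[-1,[0,0,0],0],[-1,[0,0,0],0],[-1,[0,0,0],0],[-1,[0,0,0],0]]'
```

```text
clock: 44.35
eef_pos: [0.511, 0.3411, 0.0214]
orientation: [2.221, 2.221, 0.002]
contact_force: [0.1, 0.5, 0.7]
finger_gap: 0.721
grip_force: 0.0
clock: 45.05
eef_pos: [0.5106, 0.3408, 0.0206]
orientation: [2.221, 2.221, 0.0]
contact_force: [1.0, 0.7, -0.3]
finger_gap: 0.333
grip_force: 30.0
```

```bash
python3 -m creep '[[-1,[0,0,-0.3],0],[-1,[0,0,-0.6],0],[-1,[0,0,-0.8],0],[-1,[0,0,-0.9],0],[-1,[0,0,-0.9],0],[-1,[0,0,-0.6],0],[-1,[0,0,-0.4],0],[-1,[0,0,0],0]]'; python3 -m creep '[[-1,[-0.4,0.14,0],0],[-1,[-0.7,0.25,0],0],[-1,[-0.9,0.32,0],0],[-1,[-0.9,0.32,0],0],[-1,[-0.9,0.32,0],0],[-1,[-0.9,0.32,0],0],[-1,[-0.7,0.25,0],0],[-1,[-0.6,0.21,0],0]]';  python3 -m creep '[[-1,[-0.6,0.2,0],0],[-1,[-0.4,0.14,0],0],[-1,[-0.27,0.09,0],0],[-1,[0,0,0],0],[-1,[0,0,0],0],[-1,[0,0,0],0],[-1,[0,0,0],0]]'
```

```text
clock: 45.85
eef_pos: [0.5113, 0.3415, 0.2037]
orientation: [2.221, 2.221, 0.006]
contact_force: [0.0, 0.2, -2.8]
finger_gap: 0.334
grip_force: 30.0
clock: 46.65
eef_pos: [0.5953, 0.0972, 0.1989]
orientation: [-2.223, -2.218, 0.004]
contact_force: [0.2, 0.3, -3.5]
finger_gap: 0.337
grip_force: 30.0
clock: 47.35
eef_pos: [0.6127, 0.0514, 0.2006]
orientation: [-2.219, -2.223, -0.0]
contact_force: [-0.7, 0.1, -3.2]
finger_gap: 0.332
grip_force: 30.0
```

Check the lid's centring by camera while lowering to just above the rim.

```bash
python3 -m creep '[[-1,[0,0,0.5],0],[-1,[0,0,0.7],0],[-1,[0,0,0.5],0],[-1,[0,0,0.2],0],[-1,[0,0,0],0],[-1,[0,0,0],0],[-1,[0,0,0],0]]'; python3 - <<'E'
from h import *
im,d,p,P=cloud('side'); Q=P[175:265,230:330].reshape(-1,3)
for a,b in((.106,.132),(.086,.094)):
    q=Q[(Q[:,2]>a)&(Q[:,2]<b)];print(cv2.minEnclosingCircle(cv2.convexHull(q[:,:2].astype(np.float32))),np.median(q[:,2]),len(q),np.linalg.lstsq(np.c_[q[:,:2],np.ones(len(q))],q[:,2],rcond=None)[0])
E
```

```text
clock: 48.05
eef_pos: [0.6138, 0.0502, 0.1261]
orientation: [2.22, 2.221, 0.003]
contact_force: [0.2, -0.5, -3.3]
finger_gap: 0.336
grip_force: 30.0
((0.6154347658157349, 0.05238387733697891), 0.10221704095602036) 0.11892007131978603 2213 [ 0.00537956 -0.00282473  0.11590023]
((0.6076364517211914, 0.05757463723421097), 0.10059033334255219) 0.08868190897109465 285 [ 0.00227119 -0.00288711  0.08776241]
```

```bash
python3 -m creep '[[-1,[-0.02,-0.03,0.15],0],[-1,[0,0,0.15],0],[-1,[0,0,0.12],0],[-1,[0,0,0.08],0],[-1,[0,0,0],0],[-1,[0,0,0],0]]'
```

```text
clock: 48.7
eef_pos: [0.6118, 0.0492, 0.1045]
orientation: [-2.221, -2.221, 0.0]
contact_force: [0.1, 0.4, -2.9]
finger_gap: 0.336
grip_force: 30.0
```

```bash
python3 -m creep '[[-1,[0,0,0.04],0],[-1,[0,0,0],0],[-1,[0,0,0.02],0],[-1,[0,0,0],0],[-1,[0,0,0],0]]'
```

```text
clock: 49.2
eef_pos: [0.6119, 0.0492, 0.1026]
orientation: [2.221, 2.221, 0.001]
contact_force: [-2.5, 0.6, 0.6]
finger_gap: 0.334
grip_force: 30.0
```

Weight is off the arm, so the lid is resting on the rim. Release, go up and check it is seated.

```bash
python3 -m creep '[[1,[0,0,0],0],[1,[0,0,0],0],[1,[0,0,0],0],[1,[0,0,0],0],[1,[0,0,0],0],[1,[0,0,0],0],[1,[0,0,0],0]]';python3 -m creep '[[1,[0,0,-0.3],0],[1,[0,0,-0.6],0],[1,[0,0,-0.9],0],[1,[0,0,-0.9],0],[1,[0,0,-0.5],0],[1,[0,0,0],0],[1,[0,0,0],0]]'; python3 - <<'E'
from h import *
for n in('scene','side'):
    im,d,p,P=cloud(n); a,b,c,e={'scene':(310,160,405,250),'side':(235,180,325,255)}[n]
    Q=P[b:e,a:c].reshape(-1,3)
    q=Q[(abs(Q[:,2]-.096)<.006)]
    print(n,cv2.minEnclosingCircle(cv2.convexHull(q[:,:2].astype(np.float32))),np.median(q[:,2]),np.linalg.lstsq(np.c_[q[:,:2],np.ones(len(q))],q[:,2],rcond=None)[0][:2])
    q=Q[(Q[:,2]>.125)&(Q[:,2]<.14)]; print('knob',q.mean(0),len(q))
    a,b,c,e={'scene':(295,155,322,186),'side':(324,192,354,219)}[n]
    Q=P[b:e,a:c].reshape(-1,3);q=Q[(Q[:,2]>.1)&(Q[:,2]<.112)][:,:2].astype(np.float32)
    print('dial',cv2.minAreaRect(q),len(q))
    if n=='side': save('side2.png',cv2.resize(im[160:270,220:370],None,fx=5,fy=5))
E
```

```text
clock: 49.9
eef_pos: [0.6117, 0.0492, 0.1021]
orientation: [-2.221, -2.221, 0.0]
contact_force: [0.3, -0.4, -0.4]
finger_gap: 0.886
grip_force: 0.0
clock: 50.6
eef_pos: [0.6119, 0.0492, 0.2309]
orientation: [2.221, 2.221, 0.002]
contact_force: [-0.4, 0.6, 0.2]
finger_gap: 1.0
grip_force: 0.0
scene ((0.5864807367324829, 0.040591537952423096), 0.1280689537525177) 0.0954721066405921 [ 0.00011122 -0.00058198]
knob [0.61531442 0.04797134 0.13057928] 96
dial ((0.4673639237880707, -0.014223773032426834), (0.013325602747499943, 0.04569995403289795), 59.43198013305664) 57
side ((0.6115126013755798, 0.05040030926465988), 0.10294753313064575) 0.09546431423975499 [ 0.00215843 -0.00210846]
knob [0.61095814 0.05299584 0.13033177] 76
dial ((0.46721041202545166, -0.012728750705718994), (0.01514259073883295, 0.041153684258461), 59.01017379760742) 48
```

View pics/side2.png

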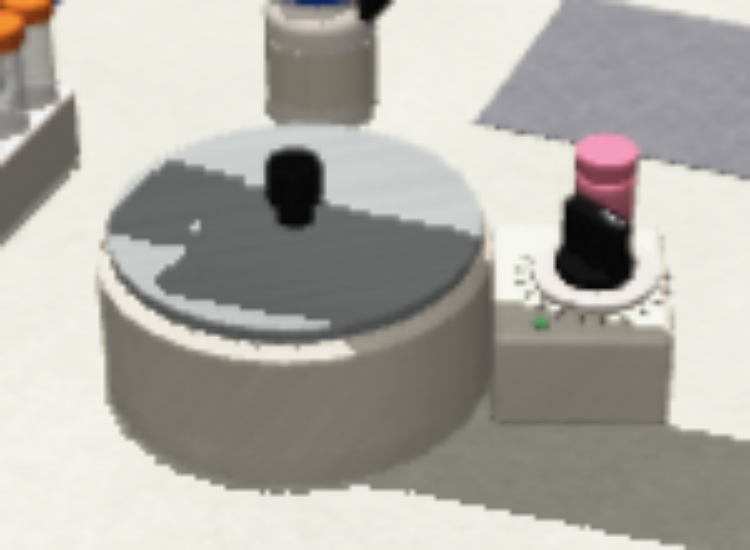

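The lid is seated level (flange top 95.5 mm, centre within 2 mm). The dial bar is centred at (0.467,-0.0135), with its long axis at about 149°. I'll move over the dial with the fingers part-open and turn -1.03 rad.

```bash
python3 -m creep '[[-0.2,[-0.31,-0.72,0],0],[-0.2,[-0.31,-0.72,0],0],[-0.2,[-0.31,-0.72,0],0],[-0.2,[-0.31,-0.72,0],0],[-0.2,[-0.31,-0.74,0],0],[-0.2,[0,0,0],-1],[-0.2,[0,0,0],-1],[-0.2,[0,0,0],-1]]' 25; python3 -m creep '[[-0.2,[0,0,0],-1],[-0.2,[0,0,0],-1],[-0.2,[0,0,0],-1],[-0.2,[0,0,0],-1],[-0.2,[0,0,0],-1],[-0.2,[0,0,0],-1],[-0.2,[0,0,0],-1],[-0.2,[0,0,0],-0.3]]';  python3 -m creep '[[-0.2,[0,0,0.7],0],[-0.2,[0,0,0.9],0],[-0.2,[0,0,0.6],0],[-0.2,[0,0,0],0],[-0.2,[0,0,0],0],[-0.2,[0,0,0],0]]'; python3 - <<'E'
from h import *
from scipy.spatial.transform import Rotation as R
s=env.read_state();M=R.from_rotvec(s['orientation']).as_matrix()
print(s['eef_pos'],'y ang',np.degrees(np.arctan2(M[1,1],M[0,1])),'j',s['joint_positions'].round(2))
im,d,p,P=cloud('scene');save('dial1.png',cv2.resize(im[130:240,260:400],None,fx=5,fy=5))
E
```

```text
clock: 51.5
eef_pos: [0.4662, -0.013, 0.2293]
orientation: [-1.859, -2.531, 0.002]
contact_force: [0.4, 0.8, -0.1]
finger_gap: 0.422
grip_force: 0.0
clock: 52.3
eef_pos: [0.4663, -0.0128, 0.2292]
orientation: [-0.835, -3.027, 0.001]
contact_force: [0.2, 0.8, 0.5]
finger_gap: 0.401
grip_force: 0.0
clock: 52.9
eef_pos: [0.4678, -0.0127, 0.1436]
orientation: [0.84, 3.026, 0.001]
contact_force: [0.1, 0.1, 0.1]
finger_gap: 0.399
grip_force: 0.0
[ 0.46780387 -0.01274404  0.1435731 ] y ang 58.98265851427975 j [-0.16  0.02  0.09  2.   -0.    1.12  0.96]
```

View pics/dial1.png

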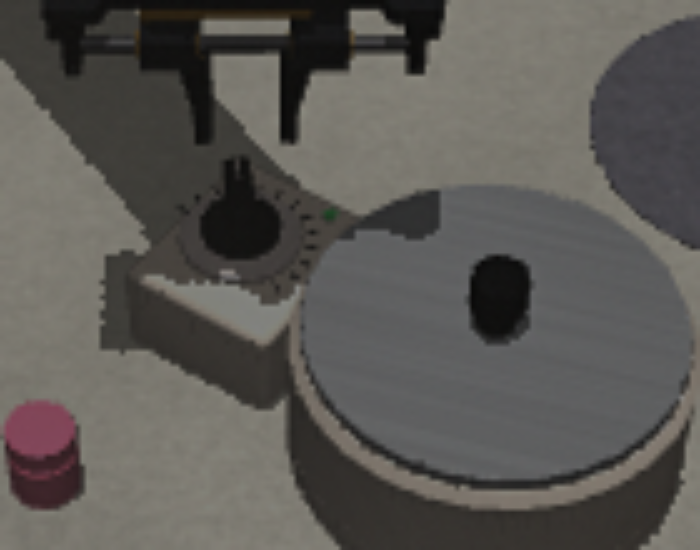

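The fingers straddle the bar, which is seen end-on at crop (237,180). Descend and grip.

```bash
python3 -m creep '[[-0.2,[0,0,0.6],0],[-0.2,[0,0,0.6],0],[-0.2,[0,0,0.4],0],[-0.2,[0,0,0],0],[-1,[0,0,0],0],[-1,[0,0,0],0],[-1,[0,0,0],0],[-1,[0,0,0],0]]' 25; python3 -m creep '[[-1,[0,0,0],0],[-1,[0,0,0],0],[-1,[0,0,0],0]]'
```

```text
clock: 53.75
eef_pos: [0.4658, -0.0153, 0.0791]
orientation: [-0.841, -3.025, 0.005]
contact_force: [-7.9, -9.3, 9.3]
finger_gap: 0.159
grip_force: 25.0
clock: 54.05
eef_pos: [0.4658, -0.0153, 0.0791]
orientation: [-0.842, -3.025, 0.005]
contact_force: [-8.5, -9.4, 10.9]
finger_gap: 0.156
grip_force: 25.0
```

```bash
python3 -m creep '[[-1,[0,-0.07,-0.02],0],[-1,[0,0,0],0],[-1,[0,0,0],1],[-1,[0,0,0],1],[-1,[0,0,0],1],[-1,[0,0,0],1],[-1,[0,0,0],1],[-1,[0,0,0],1]]'
```

```text
clock: 54.85
eef_pos: [0.4656, -0.0155, 0.0792]
orientation: [1.701, 2.64, -0.0]
contact_force: [0.3, -2.2, -3.2]
finger_gap: 0.156
grip_force: 25.0
```

```bash
python3 -m creep '[[-1,[0,0,0],1],[-1,[0,0,0],1],[-1,[0,0,0],1],[-1,[0,0,0],1],[-1,[0,0,0],1],[-1,[0,0,0],1],[-1,[0,0,0],1],[-1,[0,0,0],0]]'; python3 -m creep '[[-1,[0,0,0],1],[-1,[0,0,0],1],[-1,[0,0,0],1],[-1,[0,0,0],1],[-1,[0,0,0],1],[-1,[0,0,0],1],[-1,[0,0,0],1],[-1,[0,0,0],0]]'
```

```text
clock: 55.65
eef_pos: [0.4655, -0.0155, 0.0792]
orientation: [2.501, 1.9, -0.0]
contact_force: [0.5, -2.9, -2.0]
finger_gap: 0.159
grip_force: 25.0
clock: 56.45
eef_pos: [0.4655, -0.0155, 0.0791]
orientation: [3.0, 0.931, -0.0]
contact_force: [-0.2, -4.0, -1.1]
finger_gap: 0.159
grip_force: 25.0
```

```bash
python3 - <<'E'
from h import *
from scipy.spatial.transform import Rotation as R
s=env.read_state();M=R.from_rotvec(s['orientation']).as_matrix()
print(s['eef_pos'],'y ang',np.degrees(np.arctan2(M[1,1],M[0,1])),'j7',s['joint_positions'].round(2),s['moment'],s['contact_force'])
E
```

```text
[ 0.46547352 -0.01545756  0.07914426] y ang -55.51945335480755 j7 [-0.25  0.09  0.2   2.08 -0.02  0.98 -1.01] [-0.70628379  0.27920355  0.03830005] [-0.16038172 -3.99755388 -1.11246975]
```

```bash
python3 -m creep '[[-1,[0,0,0],1],[-1,[0,0,0],1],[-1,[0,0,0],1],[-1,[0,0,0],1],[-1,[0,0,0],1],[-1,[0,0,0],1],[-1,[0,0,0],1],[-1,[0,0,0],1]]'; python3 -m creep '[[-1,[0,0,0],1],[-1,[0,0,0],1],[-1,[0,0,0],1],[-1,[0,0,0],0],[-1,[0,0,0],0]]'; python3 - <<'E'
from h import *
from scipy.spatial.transform import Rotation as R
s=env.read_state();M=R.from_rotvec(s['orientation']).as_matrix()
print(s['eef_pos'],'y ang',np.degrees(np.arctan2(M[1,1],M[0,1])),'j7',s['joint_positions'].round(2),s['moment'],s['contact_force'])
E
```

```text
clock: 57.25
eef_pos: [0.466, -0.0154, 0.0793]
orientation: [3.126, -0.308, 0.002]
contact_force: [4.3, -2.2, -3.2]
finger_gap: 0.179
grip_force: 27.9
clock: 57.75
eef_pos: [0.4664, -0.0154, 0.0794]
orientation: [3.047, -0.763, 0.003]
contact_force: [3.1, -4.1, -3.3]
finger_gap: 0.25
grip_force: 37.7
[ 0.466402   -0.01538393  0.07938447] y ang -118.11451745172987 j7 [-0.31  0.09  0.26  2.08 -0.03  0.98 -2.1 ] [-0.84452532 -0.56819567  1.27903516] [ 3.07651645 -4.13487256 -3.25819911]
```

The gap and moment rose, so the dial has reached its stop. Back off the twist until the pads lie flat, then release.

```bash
python3 -m creep '[[-1,[0,0,0],-1],[-1,[0,0,0],-1],[-1,[0,0,0],0]]'; python3 -m creep '[[-1,[0,0,0],-0.5],[-1,[0,0,0],0],[-1,[0,0,0],0]]'; python3 - <<'E'
from h import *
from scipy.spatial.transform import Rotation as R
s=env.read_state();M=R.from_rotvec(s['orientation']).as_matrix()
print(s['finger_gap'],'y ang',np.degrees(np.arctan2(M[1,1],M[0,1])),s['moment'])
E
```

```text
clock: 58.05
eef_pos: [0.4655, -0.0154, 0.0793]
orientation: [3.108, -0.457, -0.0]
contact_force: [-1.3, -2.1, 3.3]
finger_gap: 0.203
grip_force: 24.0
clock: 58.35
eef_pos: [0.4655, -0.0153, 0.0792]
orientation: [3.117, -0.392, -0.0]
contact_force: [-1.9, -2.7, 4.5]
finger_gap: 0.194
grip_force: 22.9
0.19395559027402998 y ang -104.33735775771895 [-0.7712568   0.68354002  0.26634852]
```

```bash
python3 -m creep '[[-0.1,[0,0,0],0],[-0.1,[0,0,0],0],[-0.1,[0,0,0],0],[-0.1,[0,0,0],0],[-0.1,[0,0,-0.3],0],[-0.1,[0,0,-0.7],0],[-0.1,[0,0,-0.9],0],[-0.1,[0,0,-0.9],0]]'; python3 -m creep '[[-0.1,[0,0,-0.9],0],[-0.1,[0,0,-0.9],0],[-0.1,[0,0,-0.5],0],[-0.1,[0,0,0],0],[-0.1,[0,0,0],0]]'; python3 - <<'E'
from h import *
for n in('scene','side'):
    im,d,p,P=cloud(n); save('end_'+n+'.png',cv2.resize(im[130:270,210:400],None,fx=4,fy=4))
    a,b,c,e={'scene':(310,160,405,250),'side':(235,180,325,255)}[n]
    Q=P[b:e,a:c].reshape(-1,3);q=Q[(abs(Q[:,2]-.096)<.006)]
    print(n,cv2.minEnclosingCircle(cv2.convexHull(q[:,:2].astype(np.float32))),np.median(q[:,2]))
    a,b,c,e={'scene':(295,155,322,186),'side':(324,192,354,219)}[n]
    Q=P[b:e,a:c].reshape(-1,3);q=Q[(Q[:,2]>.1)&(Q[:,2]<.112)][:,:2].astype(np.float32)
    print('dial',cv2.minAreaRect(q),len(q))
E
```

```text
clock: 59.15
eef_pos: [0.4652, -0.0153, 0.193]
orientation: [-3.117, 0.391, -0.0]
contact_force: [1.1, -0.7, 0.6]
finger_gap: 0.451
grip_force: 0.0
clock: 59.65
eef_pos: [0.4655, -0.0152, 0.2834]
orientation: [-3.117, 0.391, -0.001]
contact_force: [0.1, -0.9, -1.3]
finger_gap: 0.448
grip_force: 0.0
scene ((0.590513288974762, 0.03918749466538429), 0.12464022636413574) 0.09542712026991629
dial ((0.46795520186424255, -0.01477667223662138), (0.013542473316192627, 0.04038585349917412), 88.5730972290039) 58
side ((0.6120959520339966, 0.048946838825941086), 0.10282202810049057) 0.09546132270282134
dial ((0.46560969948768616, -0.012707212939858437), (0.016433097422122955, 0.04041573405265808), 85.59349060058594) 56
```

View pics/end_side.png

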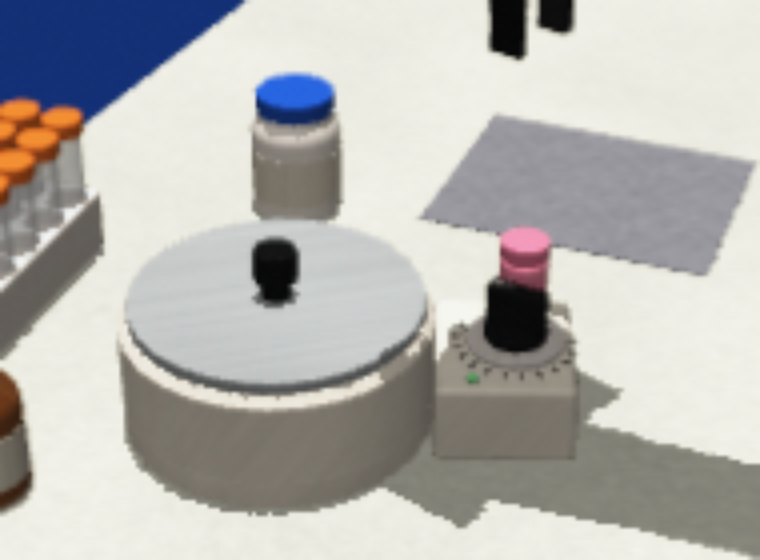

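View pics/end_scene.png

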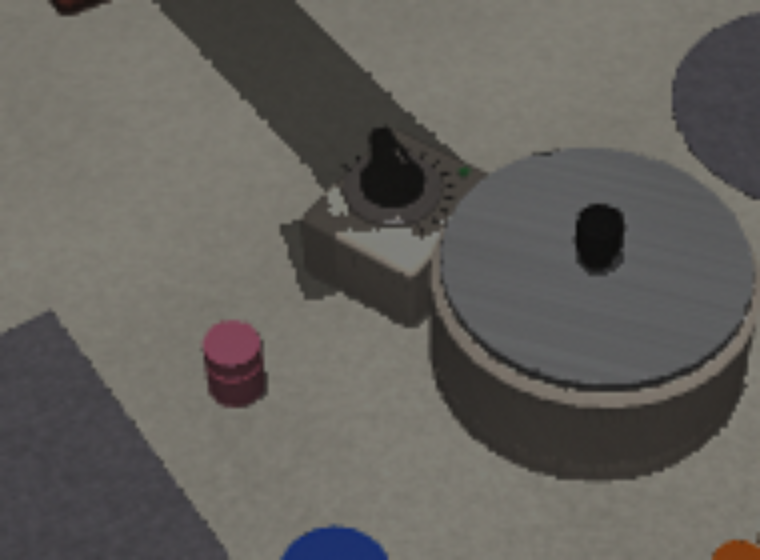

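The bar now lies at 177° in the world frame, or 153.6° in the warmer's frame. A dial that starts at 0° and turns 206.3° clockwise (3.6 rad) ends at 153.7°, so it is on its stop. The lid is still seated and the gripper is clear.

```bash
python3 -c "
from rig import ticket
print(ticket.sign_off())"
```

```text
the job is handed in; nothing more can be done
None
```

The job is handed in at about 60 s on the robot's clock: all four amber jars were stood upright in the pan, the lid is closed, and the dial is at its clockwise stop; I haven't seen the verdict.

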